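Fold the garlic keeper's flap over and tuck its tongue under the lip

TASK

Close the small wooden garlic keeper: with your fingertips push its raised flap over and down onto the box, then, still pressing it down, push it by its rib towards the steel lip until the tongue is tucked well under the lip, and let go so that the lip alone keeps the flap shut. Only touch and push, with nothing pinched or lifted: the keeper stays standing in its place with the garlic inside, and the spice jar and the tape roll beside it are left alone.

Things in the scene. Friction and masses are not known exactly. Their poses are not given: they have to be found in the camera images.
- keeper: Garlic keeper: open wooden box, 140 (x) x 110 (y) x 76 mm high at the rim, walls 5 mm, 1.6 kg, loose on rubber feet (sliding it takes 8 to 12 N). Origin: centre of its underside; x axis level from the flap's hinge (robot's side) to the steel lip (far side), z up. Steel hinge ears on the side rims at y = +-51 to +-54 mm, x = -68 to -28 mm, reach 90 mm high.
- keeper_flap (a joint): Angle of the flap, rad: 0 = flat on the rim, 1.57 = upright. Starts raised at 1.25 to 1.6, its outer face (with the rib) towards the robot; pushing that face away folds it over and down. A soft spring lifts it towards about 1.4: holding it flat takes 1 to 2 N at 45 mm from the hinge; let go untucked, it rises again past 1.
- flap_hinge (a point): Middle of the flap's hinge axis, which lies along the keeper's y: keeper frame x = -58 mm + keeper_rod, z = 79 mm, in mid-thickness of the panel. The flap is a wooden panel 4 mm thick and 92 mm wide as far as 87 mm from the hinge, then a tongue 46 mm wide that ends 105 mm from the hinge.
- keeper_rod (a joint): Slide of the hinge rod, with the flap, in its slots, m: 0 = back (robot's side), 0.016 = forward stop (keeper's +x, towards the lip). Takes about 4 N, stays where left, starts at 0 to 0.002. Below 0.005 the flap folds down clear of the lip; at 0.006 the tongue meets the lip's edge; slid further with the flap raised, the tongue would land on top of the lip.
- lip (a point): Middle of the lower edge of the steel lip's overhang, on the side facing the flap: keeper frame x = 53, z = 85 mm, axes as the keeper's. The overhang is 64 mm wide, 4 mm thick, and spans x = 53 to 73 mm; the 9 mm gap between it and the rim takes the tongue, which lies at z = 77 to 81 mm when the flap is flat.
- tongue_tip (a point): Middle of the tongue's free edge, mid-thickness of the 4 mm panel, 105 mm from the hinge axis. Its axes are the flap's: x from the hinge to the tongue, y along the hinge, z out of the outer face (the keeper's axes when the flap is flat).
- rib (a point): Foot of the finger rib on the flap's outer face, middle of its steep hinge-side face, 58 mm from the hinge axis. The rib is a wedge across the flap, 64 mm long; its steep face stands 10 mm proud of the panel, its back slopes down to the panel 87 mm from the hinge. With the flap flat, a finger standing on the panel on the hinge side pushes against the steep face.
- garlic_centre (a point): Centre of the garlic bulb, 60 x 57 x 58 mm, lying loose in the keeper.
- spice_jar: Spice jar, 45 mm across, 108 mm high, loose, standing off the keeper's far right corner. Origin: centre of its underside, z up.
- tape_roll: Roll of masking tape lying flat, 79 mm across, 19 mm high, loose, beside the keeper on its right. Origin: centre of its underside.

How it is judged (in metres and radians):
On the way, in this order (a step that is already met when the one before it is completed fails the run):
1. the flap is folded down onto the box (value of joint keeper_flap below 0.25 rad), for 0.04 s.
2. the tongue is tucked under the lip (value of joint keeper_rod above 0.011 m and value of joint keeper_flap below 0.09 rad and x of tongue_tip in the frame of lip above 0.004 m and z of tongue_tip in the frame of lip below 0 m), for 0.2 s.
At the end, for the whole second after the job is handed in: The flap lies shut (within 0.09 rad of flat), slid at least 11 mm forward, with the tongue's edge at least 4 mm under the steel lip; the keeper stands at rest within 25 mm of its place with the garlic in it; the spice jar (upright) and the tape roll are within 30 mm of theirs (all of step 2 and linear speed of keeper below 0.02 m/s and angle between keeper's own z axis and vertical below 0.05 rad and distance of keeper from where it was at the start of the episode below 0.025 m and z of garlic_centre in the frame of keeper below 0.07 m and distance of each of spice_jar, tape_roll from where it was at the start of the episode below 0.03 m and angle between spice_jar's own z axis and vertical below 0.1 rad); the robot touches nothing.
It fails at once if the keeper is lifted or tipped (height (world z) of keeper above 0.015 m or angle between keeper's own z axis and vertical above 0.15 rad).
It fails at once if the keeper is pushed out of its place (over 25 mm) (distance of keeper from where it was at the start of the episode above 0.025 m).
It fails at once if the garlic is taken out of the keeper (z of garlic_centre in the frame of keeper above 0.07 m).
It fails at once if the spice jar or the tape roll is moved (over 30 mm) or lifted, or the jar tipped (distance of any of spice_jar, tape_roll from where it was at the start of the episode above 0.03 m or angle between spice_jar's own z axis and vertical above 0.3 rad).
It fails at once if the flap is pinched between the fingers (x of the grasp point in the frame of tongue_tip between -0.1 and 0.004 m and y of the grasp point in the frame of tongue_tip between -0.055 and 0.055 m and z of the grasp point in the frame of tongue_tip between -0.0035 and 0.0035 m and contact force between the fingers and keeper above 2 N).
It also fails if it takes over 40 s, if anything falls off the work surface, if the arm or the gripper's body presses on something with over 40 N, if the wrist force passes 120 N, or if a joint passes its speed limit or range.

ROBOT

A 6-joint arm with a two-finger parallel gripper is mounted at the origin on a cart in front of the work surface, level with it; the furniture and walls round the work are solid. World frame = base frame: x ahead of the robot, y to its left, z up, the work surface at z = 0. Lengths are in mm, angles in rad, forces in N, time in s.
With the tool pointing down it reaches from about 350 to 850 mm from the base axis. Payload 8.1 kg.
Tool frame: the origin (TCP) lies between the finger pads; the fingertips stand 17 mm ahead of it and the grasp point (between the pads) lies 2 mm behind it (nose_length is the distance from the TCP to the fingertips, in mm); z points along the fingers, y is the line along which they close (so a half turn about z gives the same grasp; the last joint's range is limited). The gripper opens to 93 mm and grips with 3 to 60 N. Pads are 15 mm wide; open, the fingers measure 128 mm over their backs; the gripper's body (75 mm by 188 mm) begins 65 mm behind the grasp point.
Start: joints at [1.073, 0.13, 1.488, -0, 1.523, -0.085], TCP at [240.685, 549.614, 201.635] pointing down, gripper open.
Joint ranges: [-2.96, 2.96], [-0.89, 2.26], [0.02, 2.5], [-1.34, 4.48], [0, 2.73], [-2.66, 2.66]. Speed limits (rad/s): [2.39, 2.39, 2.79, 3.14, 3.14, 3.14].

INTERFACE

Orientations are given as a rotation vector (axis times angle).
In Python, from plant import * gives the robot as it stands. The module is installed in compiled form; this text tells all that it offers.
- The arm moves only by the tool apply_moves, never from a script. Its argument "rows" is a list of rows, each an object with "linear": the shift along the world's x, y, z scaled (see below), a list of three; "twist": the turn, a rotation vector about the world's x, y, z scaled (see below), a list of three; "jaw": the opening, from -1 (shut) to 1 (fully open), so that 0 is half open. A call has exactly 10 rows; each row shifts and turns the commanded pose from where the row before left it; what a row does not reach is not made up. The controller multiplies each number of a shift by 20 mm and each number of a turn by 10 degrees. A row lasts 1/8 s, in which the tool goes at most 62.5 mm and 10.7 degrees, less where a joint would pass 70% of its speed; a pose out of reach is approached as far as the arm can. A call with a number of a shift or a turn outside -1 to 1 is refused whole. A call with a gripper value outside its range is refused whole. The fingers move at their own pace and stop on an object; the grip force is fixed at half the most. Time passes only in rows, so rows that do not move let the fingers close, or fill a call up. It gives the time, the measured TCP pose, the force and the opening at its end, in the units of the state.
- state(): the state, without advancing time (a new reading comes with each control period).
- grab_frame(name): name is "side" or "top"; returns a dict with "frame" (384x512x3 uint8, red, green, blue), "range_z" (384x512 float32, mm along the optical axis (not along the pixel's ray), 0 where there is no reading), "mtx" (3x3 intrinsics, pixels), "dist" ([k1, k2, p1, p2, k3] as OpenCV has them; the pictures are not rectified), "extrinsics" (4x4, takes a point from world to camera coordinates). Camera axes: x right, y down, z forward; pixel columns grow to the right and rows downward; lengths in mm; the calibration is good to about 2 mm. A picture is of the moment at which its call begins.
- hand_in(): hands the job in, once; it reports no verdict.
Trained networks look in a picture, given as the dict that the camera call returned (one of the last four; its "shot" number tells which), for a name from the list of things; names that differ only in an ending like _2 or _b are one class to them, and where a whole thing is asked for, a point or a joint stands for the part that bears it (a point fixed in the world has none). Each returns a list of dicts, best first, with "confidence" (0 to 1); they miss things now and then, are a little off and sometimes report something else, mostly with a low value. They report only what shows in the picture. A call takes as long as a camera call.
- spot_in(picture, query): "extent" ([left, top, width, height] in pixels, round what is visible of it).
- tip_of(picture, query): "point" ([column, row] in pixels: a listed point, or the origin of a listed thing).
The state is a dict: "t": time; "joint_positions": joint angles; "joint_velocities": joint speeds; "joint_torque": joint torques, N m; "ee_pos": TCP position; "tool_rot": TCP orientation; "ft_force": force on the tool from outside, world axes, zero at the start; "ft_torque": the same for the moment, N m; "grip_width": finger opening in mm.
Only numpy, scipy, OpenCV 4.12 (cv2) and the standard library are available. Lean on these libraries where they do the work, as an engineer would, in place of code of your own. Each camera call takes 0.05 s, during which the arm holds its last target. There are 200 camera calls.

## Working session

There is one attempt and no reset: what is moved stays moved. The work goes in short steps, Python scripts to look and compute and a tool call to move; the robot and the scene stay as the last step left them, time stands still between calls to the robot, and variables do not carry over. Pictures are saved under pics/ and viewed, on a budget of 10 in all, crops included, one or two more only if the job needs it, and the job is handed in when it is done.

Besides the shell and the picture viewer there is one more tool, called after "Emit:" as name([rows], argument=value, ...), one row to a line, values as JSON. apply_moves: Moves the arm, as the interface text tells. Shifts and turns lie within -1 to 1; 1 stands for 20 mm of shift or 10 degrees of turn. Its arguments: {"type":"object","properties":{"rows":{"type":"array"}},"required":["rows"]}

```bash
mkdir -p pics; cat > h.py <<'E'
from plant import *
import numpy as np, cv2
def ray(p,uv):
    u=cv2.undistortPoints(np.array([[uv]],float),np.array(p["mtx"]),np.array(p["dist"])).ravel()
    E=np.array(p["extrinsics"]);R=E[:3,:3];t=E[:3,3]
    return -R.T@t, R.T@np.array([u[0],u[1],1])
def cloud(p):
    z=p["range_z"];h,w=z.shape
    g=np.stack(np.meshgrid(np.arange(w),np.arange(h)),-1).reshape(-1,1,2).astype(float)
    u=cv2.undistortPoints(g,np.array(p["mtx"]),np.array(p["dist"])).reshape(h,w,2)
    c=np.dstack([u*z[...,None],z]);E=np.array(p["extrinsics"])
    return (c-E[:3,3])@E[:3,:3]
def tri(a,b):
    (o1,d1),(o2,d2)=a,b
    s=np.linalg.lstsq(np.stack([d1,-d2],1),o2-o1,rcond=None)[0]
    x,y=o1+s[0]*d1,o2+s[1]*d2
    return (x+y)/2,np.linalg.norm(x-y)
E
python3 - <<'E'
from h import *
P={n:grab_frame(n) for n in("side","top")}
cv2.imwrite("pics/a.png",cv2.cvtColor(np.vstack([P["side"]["frame"],P["top"]["frame"]])[:, :],cv2.COLOR_RGB2BGR)) if 0 else None
cv2.imwrite("pics/a.png",cv2.cvtColor(cv2.resize(np.hstack([P["side"]["frame"],P["top"]["frame"]]),(800,300)),cv2.COLOR_RGB2BGR))
print(state())
C={n:cloud(P[n]) for n in P}
for q in["keeper","flap_hinge","lip","tongue_tip","rib","garlic_centre","spice_jar","tape_roll"]:
    r={}
    for n in P:
        t=tip_of(P[n],q)
        if t:
            r[n]=t[0]["point"]; i,j=np.round(r[n]).astype(int); 
            print(q,n,np.round(r[n],1),round(t[0]["confidence"],2),"depth pt",C[n][np.clip(j,0,383),np.clip(i,0,511)].round(1))
    if len(r)==2:
        x,e=tri(*[ray(P[n],r[n]) for n in("side","top")]);print("   tri",x.round(1),e.round(1))
E
```

```text
{'t': 0.1, 'joint_positions': array([ 1.07257781e+00,  1.31066291e-01,  1.48917989e+00,  1.90875615e-05,
        1.52300800e+00, -8.54144398e-02]), 'joint_velocities': array([-0.00051505, -0.00019483, -0.00208788, -0.00135786,  0.0010355 ,
        0.0010218 ]), 'joint_torque': array([ 1.65008173e-04, -5.61344218e+01, -4.93096840e+01,  7.69261038e-02,
        2.91814841e-02, -9.02441889e-05]), 'ee_pos': array([240.42568148, 549.12560312, 200.69871358]), 'tool_rot': array([-6.43736382e-01, -3.07442414e+00,  2.49056884e-03]), 'ft_force': array([0.4159531 , 0.5155446 , 0.23106021]), 'ft_torque': array([ 0.00572611, -0.04316868,  0.01565369]), 'grip_width': 92.79175044167492}
keeper side [279.7 222.3] 0.84 depth pt [ 565.7 -131.8   36.3]
keeper top [254.3 232.5] 0.91 depth pt [ 555.6 -187.    53. ]
   tri [ 5.586e+02 -1.881e+02  2.000e-01] 2.7
flap_hinge side [307.4 189.6] 0.6 depth pt [ 507.4 -142.9  104.6]
flap_hinge top [255.3 256.4] 0.57 depth pt [ 508.7 -189.   145.5]
   tri [ 502.7 -189.2   81.7] 10.1
lip side [258.1 193.5] 0.71 depth pt [ 605.9 -233.5   53.4]
lip top [253.5 200.6] 0.83 depth pt [ 623.1 -186.     9.7]
   tri [ 611.6 -184.3   81.3] 6.8
tongue_tip side [293.3 147. ] 0.61 depth pt [ 496.5 -422.3   92.9]
tongue_tip top [252.9 246.3] 0.7 depth pt [ 525.4 -184.9  180.5]
   tri [ 528.1 -185.3  185.4] 6.7
rib side [300.7 166.8] 0.6 depth pt [ 521.5 -142.5  158.3]
rib top [255.6 251.4] 0.85 depth pt [ 517.3 -190.4  162. ]
   tri [ 515.4 -189.7  137.6] 2.8
garlic_centre side [301.  168.9] 0.6 depth pt [ 520.  -150.6  150.1]
garlic_centre top [249.3 230.6] 0.69 depth pt [ 556.9 -177.    61.3]
   tri [ 534.9 -174.4  142.1] 37.5
spice_jar side [242.6 204.5] 0.68 depth pt [ 641.9 -258.7   14.8]
spice_jar top [299.7 191.9] 0.63 depth pt [ 629.6 -271.9  108.4]
   tri [ 644.3 -283.3    0. ] 3.1
tape_roll top [315.4 231.3] 0.67 depth pt [ 5.630e+02 -3.161e+02 -1.000e-01]
```

View pics/a.png

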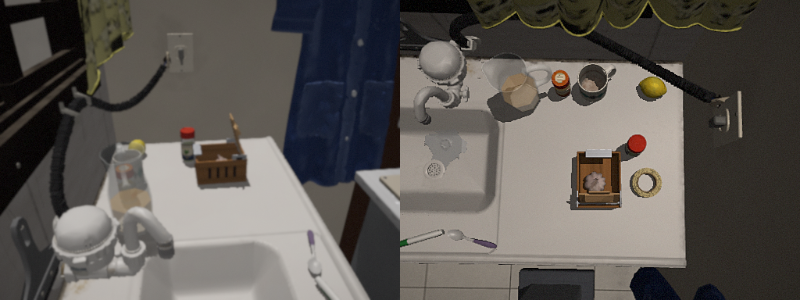

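```bash
python3 - <<'E'
from h import *
p=grab_frame("top");c=cloud(p).reshape(-1,3)
box=(abs(c[:,0]-565)<110)&(abs(c[:,1]+188)<75)
k=c[box]
r=k[(k[:,2]>68)&(k[:,2]<81)];print("rim",len(r),r.min(0),r.max(0));print(cv2.minAreaRect(r[:,:2].astype(np.float32)))
f=k[(k[:,2]>100)];print("flap",len(f),f.min(0),f.max(0))
for z in range(85,190,10):
  s=f[(abs(f[:,2]-z)<5)]
  if len(s):print(z,len(s),np.percentile(s,[5,50,95],axis=0)[:,:2].round(1).tolist(), (np.polyfit(s[:,1],s[:,0],1)if len(s)>5 else ''))
l=k[(k[:,2]>82)&(k[:,2]<96)];print("lip/ears",len(l))
L=l[l[:,0]>590];print(L.min(0),L.max(0),np.median(L,0), cv2.minAreaRect(L[:,:2].astype(np.float32)))
h=c[(c[:,2]>12)&(abs(c[:,0]-565)<150)&(c[:,1]<-245)&(c[:,1]>-400)]
t=h[h[:,2]<30];print("tape",t.min(0),t.max(0))
E
```

```text
rim 558 [ 490.26658999 -262.43309302   68.23467633] [ 650.83468112 -131.68110718   80.86367093]
((570.569091796875, -197.38992309570312), (159.49899291992188, 131.169677734375), 0.49887505173683167)
flap 1477 [ 505.78304643 -262.78012105  100.04124903] [ 661.93923529 -142.63425509  912.65752251]
105 59 [[505.9, -262.5], [641.1, -258.8], [656.7, -146.5]] [ -1.32872031 289.37899206]
115 27 [[507.8, -262.1], [509.6, -224.3], [647.6, -145.2]] [ -0.74979936 383.82816969]
125 15 [[510.8, -231.3], [511.5, -154.6], [513.0, -145.2]] [-2.19200034e-02  5.07923165e+02]
135 23 [[513.1, -231.9], [514.7, -223.0], [516.5, -144.3]] [-2.55732335e-02  5.09743486e+02]
145 116 [[506.5, -222.7], [508.8, -185.4], [518.0, -148.2]] [6.81794338e-03 5.11164077e+02]
155 146 [[510.8, -222.9], [514.1, -188.7], [519.9, -155.5]] [-1.40912066e-02  5.11968515e+02]
165 202 [[516.9, -228.0], [520.8, -188.6], [524.8, -148.9]] [-2.12574780e-02  5.16828877e+02]
175 54 [[523.5, -207.6], [524.3, -186.6], [529.0, -168.0]] [-1.40257012e-02  5.22848005e+02]
185 55 [[525.2, -208.5], [527.0, -190.0], [529.1, -168.1]] [-2.35155613e-02  5.22590365e+02]
lip/ears 547
[ 612.79942459 -262.28038909   84.53385335] [ 659.61568896 -154.39440215   95.15301894] [ 624.29877318 -185.53973309   89.17720134] ((630.016357421875, -208.50387573242188), (31.569549560546875, 111.74600982666016), 14.875353813171387)
tape [ 518.90214662 -353.23288229   12.17382948] [ 654.83427211 -255.88672402   29.80407678]
```

The top view (right half) shows the keeper at about (598,180) with its lip on the far side. The flap stands up on the robot's side, the tape is at (646,183) and the jar at (636,145). The route is clear, so I'll go over with the fingers shut and the closing axis turned to the keeper's y.

Emit:
apply_moves([
  {"linear":[0.27,-0.92,0],"twist":[0,0,0.06],"jaw":-1},
  {"linear":[0.27,-0.92,0],"twist":[0,0,0.06],"jaw":-1},
  {"linear":[0.27,-0.92,0],"twist":[0,0,0.06],"jaw":-1},
  {"linear":[0.27,-0.92,0],"twist":[0,0,0.06],"jaw":-1},
  {"linear":[0.27,-0.92,0],"twist":[0,0,0.06],"jaw":-1},
  {"linear":[0.27,-0.92,0],"twist":[0,0,0.06],"jaw":-1},
  {"linear":[0.27,-0.92,0],"twist":[0,0,0.06],"jaw":-1},
  {"linear":[0.27,-0.92,0],"twist":[0,0,0.06],"jaw":-1},
  {"linear":[0.27,-0.92,0],"twist":[0,0,0.06],"jaw":-1},
  {"linear":[0.27,-0.92,0],"twist":[0,0,0.06],"jaw":-1},
])

```text
t: 2.2
ee_pos: [294.9, 364.7, 201.7]
tool_rot: [0.481, 3.104, 0.0]
ft_force: [0.0, -0.2, 0.1]
grip_width: 1.4
```

Emit:
apply_moves([
  {"linear":[0.27,-0.92,0],"twist":[0,0,0.06],"jaw":-1},
  {"linear":[0.27,-0.92,0],"twist":[0,0,0.06],"jaw":-1},
  {"linear":[0.27,-0.92,0],"twist":[0,0,0.06],"jaw":-1},
  {"linear":[0.27,-0.92,0],"twist":[0,0,0.06],"jaw":-1},
  {"linear":[0.27,-0.92,0],"twist":[0,0,0.06],"jaw":-1},
  {"linear":[0.27,-0.92,0],"twist":[0,0,0.06],"jaw":-1},
  {"linear":[0.27,-0.92,0],"twist":[0,0,0.06],"jaw":-1},
  {"linear":[0.27,-0.92,0],"twist":[0,0,0.06],"jaw":-1},
  {"linear":[0.27,-0.92,0],"twist":[0,0,0.06],"jaw":-1},
  {"linear":[0.27,-0.92,0],"twist":[0,0,0.06],"jaw":-1},
])

```text
t: 3.45
ee_pos: [348.8, 180.8, 201.7]
tool_rot: [0.318, 3.125, 0.0]
ft_force: [1.4, 1.3, -0.6]
grip_width: 0.5
```

Emit:
apply_moves([
  {"linear":[0.27,-0.92,0],"twist":[0,0,0.06],"jaw":-1},
  {"linear":[0.27,-0.92,0],"twist":[0,0,0.06],"jaw":-1},
  {"linear":[0.27,-0.92,0],"twist":[0,0,0.06],"jaw":-1},
  {"linear":[0.27,-0.92,0],"twist":[0,0,0.06],"jaw":-1},
  {"linear":[0.27,-0.92,0],"twist":[0,0,0.06],"jaw":-1},
  {"linear":[0.27,-0.92,0],"twist":[0,0,0.06],"jaw":-1},
  {"linear":[0.27,-0.92,0],"twist":[0,0,0.06],"jaw":-1},
  {"linear":[0.27,-0.92,0],"twist":[0,0,0.06],"jaw":-1},
  {"linear":[0.27,-0.92,0],"twist":[0,0,0.06],"jaw":-1},
  {"linear":[0.27,-0.92,0],"twist":[0,0,0.06],"jaw":-1},
])

```text
t: 4.7
ee_pos: [402.7, -3.2, 201.8]
tool_rot: [0.154, 3.137, -0.0]
ft_force: [0.2, -0.1, -0.4]
grip_width: 0.7
```

Emit:
apply_moves([
  {"linear":[0.27,-0.92,0],"twist":[0,0,0.06],"jaw":-1},
  {"linear":[0.27,-0.92,0],"twist":[0,0,0.06],"jaw":-1},
  {"linear":[0.27,-0.92,0],"twist":[0,0,0.06],"jaw":-1},
  {"linear":[0.27,-0.92,0],"twist":[0,0,0.06],"jaw":-1},
  {"linear":[0.27,-0.92,0],"twist":[0,0,0.06],"jaw":-1},
  {"linear":[0.27,-0.92,0],"twist":[0,0,0.06],"jaw":-1},
  {"linear":[0.27,-0.92,0],"twist":[0,0,0.06],"jaw":-1},
  {"linear":[0.27,-0.92,0],"twist":[0,0,0.06],"jaw":-1},
  {"linear":[0.27,-0.92,0],"twist":[0,0,0.06],"jaw":-1},
  {"linear":[0.27,-0.92,0],"twist":[0,0,0.06],"jaw":-1},
])

```text
t: 5.95
ee_pos: [456.6, -187.2, 201.7]
tool_rot: [-0.01, 3.141, -0.0]
ft_force: [0.9, 0.3, 0.4]
grip_width: 0.4
```

Emit:
apply_moves([
  {"linear":[0,0,-0.85],"twist":[0,0,0],"jaw":-1},
  {"linear":[0,0,-0.85],"twist":[0,0,0],"jaw":-1},
  {"linear":[0,0,-0.85],"twist":[0,0,0],"jaw":-1},
  {"linear":[0,0,-0.85],"twist":[0,0,0],"jaw":-1},
  {"linear":[0.3,0,0],"twist":[0,0,0],"jaw":-1},
  {"linear":[0.3,0,0],"twist":[0,0,0],"jaw":-1},
  {"linear":[0.3,0,0],"twist":[0,0,0],"jaw":-1},
  {"linear":[0.3,0,0],"twist":[0,0,0],"jaw":-1},
  {"linear":[0.3,0,0],"twist":[0,0,0],"jaw":-1},
  {"linear":[0,0,0],"twist":[0,0,0],"jaw":-1},
])

```text
t: 7.2
ee_pos: [487.1, -186.4, 133.7]
tool_rot: [-0.01, 3.141, -0.0]
ft_force: [0.4, -0.1, 1.0]
grip_width: 0.8
```

```bash
python3 - <<'E'
from h import *
S={n:grab_frame(n) for n in("side","top")}
a=S["side"]["frame"][100:250,210:370];b=S["top"]["frame"][170:320,175:335]
cv2.imwrite("pics/b.png",cv2.cvtColor(cv2.resize(np.hstack([a,b]),(800,375),interpolation=cv2.INTER_CUBIC),cv2.COLOR_RGB2BGR))
print(state()["ee_pos"],state()["ft_force"])
E
```

```text
[ 486.64312136 -186.37740946  133.59584111] [ 0.63325643 -0.46544516  0.08655126]
```

View pics/b.png

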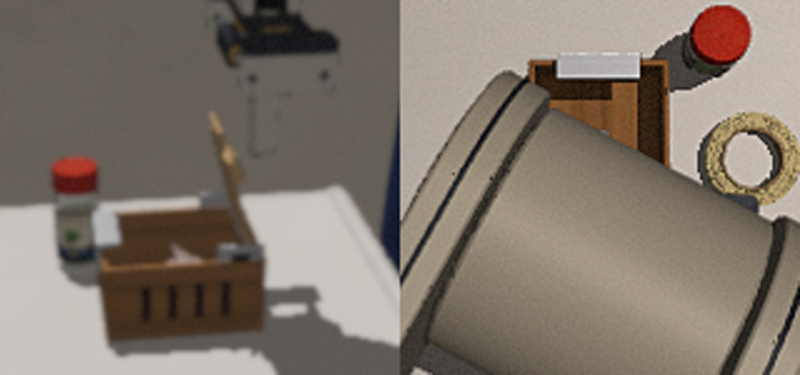

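```bash
python3 - <<'E'
from h import *
p=grab_frame("side");E=np.array(p["extrinsics"])
def pr(x): return cv2.projectPoints(np.array([x],float),cv2.Rodrigues(E[:3,:3])[0],E[:3,3],np.array(p["mtx"]),np.array(p["dist"]))[0].ravel()
for n,x in dict(tip=[487,-187,117],tipN=[494,-170,117],tcp=[487,-187,134],hinge=[501,-188,79],lip=[611,-187,85],tt=[527,-187,181],rib=[515.5,-188,136],base=[558,-188,0]).items(): print(n,pr(x).round(1),((pr(x)-[210,100])*2.5).round(0))
c=cloud(p);
m=(c[...,0]>470)&(c[...,0]<515)&(abs(c[...,1]+180)<30)&(c[...,2]>95)&(c[...,2]<190)
v,u=np.nonzero(m);print("gripper pts",len(u));
for z in range(95,190,8):
  s=c[m&(abs(c[...,2]-z)<4)]
  if len(s):print(z,len(s),s.min(0).round(),s.max(0).round())
E
```

```text
tip [312.9 175.3] [257. 188.]
tipN [311.1 178.8] [253. 197.]
tcp [313.2 168.2] [258. 170.]
hinge [306.  190.8] [240. 227.]
lip [256.7 191.3] [117. 228.]
tt [295.3 148.7] [213. 122.]
rib [300.1 167.8] [225. 169.]
base [280.5 222.4] [176. 306.]
gripper pts 242
95 3 [ 507. -188.   96.] [ 508. -154.   99.]
103 6 [ 508. -203.   99.] [ 511. -163.  107.]
111 9 [ 510. -205.  107.] [ 513. -152.  115.]
119 6 [ 513. -205.  116.] [ 515. -164.  123.]
127 2 [ 514. -166.  123.] [ 515. -159.  127.]
135 1 [ 508. -160.  138.] [ 508. -160.  138.]
143 18 [ 505. -192.  139.] [ 513. -154.  147.]
151 23 [ 479. -209.  147.] [ 515. -154.  154.]
159 36 [ 477. -205.  155.] [ 515. -157.  163.]
167 39 [ 479. -198.  163.] [ 496. -169.  171.]
175 40 [ 479. -199.  171.] [ 496. -168.  179.]
183 43 [ 477. -202.  179.] [ 496. -167.  187.]
```

```bash
python3 - <<'E'
from h import *
p=grab_frame("side")
a=p["frame"][130:205,280:340].astype(float);z=p["range_z"][130:205,280:340]
g=np.clip((a-40)*1.8,0,255).astype(np.uint8)
zz=cv2.applyColorMap(np.clip((z-z[z>0].min())/(300)*255,0,255).astype(np.uint8),cv2.COLORMAP_JET);zz[z==0]=0
cv2.imwrite("pics/c.png",cv2.resize(np.hstack([g[...,::-1],zz]),(800,500),interpolation=cv2.INTER_NEAREST))
E
```

```text
(no output)
```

View pics/c.png

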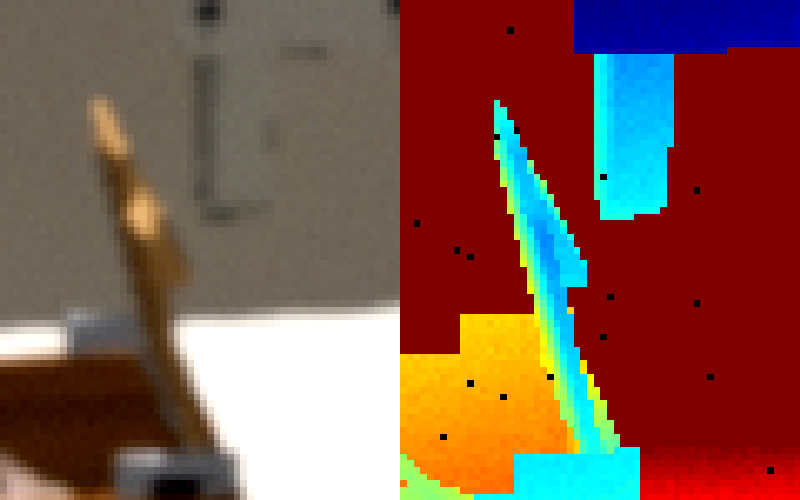

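```bash
python3 - <<'E'
from h import *
p=grab_frame("side");c=cloud(p)
m=(abs(c[...,0]-487)<60)&(abs(c[...,1]+187)<130)&(c[...,2]>140)&(c[...,2]<420)
s=c[m]
for y0 in range(-300,-60,15):
  t=s[(abs(s[:,1]-y0)<7.5)]
  if len(t)>3: print(y0,len(t),"zmin",np.percentile(t[:,2],[1,5,50,99]).round(),"x",np.percentile(t[:,0],[2,98]).round())
f=c[(c[...,0]>470)&(c[...,0]<500)&(abs(c[...,1]+187)<30)&(c[...,2]>130)&(c[...,2]<200)]
print("finger",f.min(0).round(1),np.percentile(f,[2,50,98],axis=0).round(1))
print(tip_of(p,"rib")[:1],state()["tool_rot"],state()["joint_positions"])
E
```

```text
-270 89 zmin [237. 240. 256. 278.] x [501. 522.]
-255 63 zmin [248. 251. 270. 278.] x [505. 521.]
-240 16 zmin [252. 253. 272. 278.] x [506. 516.]
-225 29 zmin [144. 146. 275. 325.] x [506. 524.]
-210 76 zmin [145. 155. 279. 327.] x [504. 527.]
-195 127 zmin [146. 154. 251. 385.] x [494. 528.]
-180 572 zmin [151. 161. 296. 407.] x [453. 528.]
-165 1216 zmin [156. 171. 319. 418.] x [450. 525.]
-150 1578 zmin [150. 271. 377. 419.] x [458. 519.]
-135 59 zmin [140. 143. 277. 404.] x [465. 522.]
-120 54 zmin [270. 275. 277. 279.] x [456. 521.]
-105 517 zmin [236. 237. 249. 279.] x [452. 521.]
-90 404 zmin [259. 260. 270. 279.] x [451. 521.]
finger [ 476.8 -202.3  150.7] [[ 477.7 -199.6  152.5]
 [ 489.9 -172.1  178. ]
 [ 495.9 -168.3  198.5]]
[{'point': [300.1, 168.6], 'confidence': 0.5}] [ 9.29893799e-03 -3.14147059e+00 -5.12601834e-05] [-4.64304251e-01 -4.11263346e-02  1.79031782e+00 -1.99655897e-05
  1.39251256e+00 -2.04101714e+00]
```

The depth data puts the whole gripper about 34 mm above its reported height: fingertips at z≈151 (117 expected), body bottom at 236 (201 expected). x and y agree. I'll therefore use tip z ≈ ee z + 17, and confirm it by contact.

Emit:
apply_moves([
  {"linear":[0,0,-0.42],"twist":[0,0,0],"jaw":-1},
  {"linear":[0,0,-0.42],"twist":[0,0,0],"jaw":-1},
  {"linear":[0,0,-0.42],"twist":[0,0,0],"jaw":-1},
  {"linear":[0,0,-0.42],"twist":[0,0,0],"jaw":-1},
  {"linear":[0.25,0,0],"twist":[0,0,0],"jaw":-1},
  {"linear":[0.25,0,0],"twist":[0,0,0],"jaw":-1},
  {"linear":[0.25,0,0],"twist":[0,0,0],"jaw":-1},
  {"linear":[0.25,0,0],"twist":[0,0,0],"jaw":-1},
  {"linear":[0.2,0,0],"twist":[0,0,0],"jaw":-1},
  {"linear":[0,0,0],"twist":[0,0,0],"jaw":-1},
])

```text
t: 8.75
ee_pos: [511.1, -186.4, 100.1]
tool_rot: [-0.01, 3.141, -0.0]
ft_force: [-0.7, -0.6, -0.1]
grip_width: 0.9
```

```bash
cat >> h.py <<'E'
def look(name):
    p=grab_frame("side");c=cloud(p)
    a=p["frame"][130:220,240:340]
    cv2.imwrite(f"pics/{name}.png",cv2.cvtColor(cv2.resize(a,(600,540),interpolation=cv2.INTER_CUBIC),cv2.COLOR_RGB2BGR))
    st=state();x=st["ee_pos"]
    f=c[(abs(c[...,0]-x[0])<12)&(abs(c[...,1]-x[1])<25)&(c[...,2]>x[2]+8)&(c[...,2]<200)]
    print(x.round(1),st["ft_force"].round(1),"finger zmin",f[:,2].min().round(1) if len(f) else None, np.percentile(f[:,0],[2,98]).round(1))
    for q in("tongue_tip","rib","flap_hinge","lip"):
        t=tip_of(p,q)
        if t:
            o,d=ray(p,t[0]["point"]);s=(-187-o[1])/d[1];print(q,round(t[0]["confidence"],2),(o+s*d).round(1))
E
python3 -c "from h import *;look('d')"
```

```text
[ 510.9 -186.4  100.1] [-0.5  0.6 -0.4] finger zmin 110.1 [502.2 520.8]
tongue_tip 0.61 [ 563.  -187.   168.8]
rib 0.55 [ 528.5 -187.   132.6]
flap_hinge 0.59 [ 498.5 -187.    83.7]
lip 0.85 [ 617.1 -187.    83. ]
```

View pics/d.png

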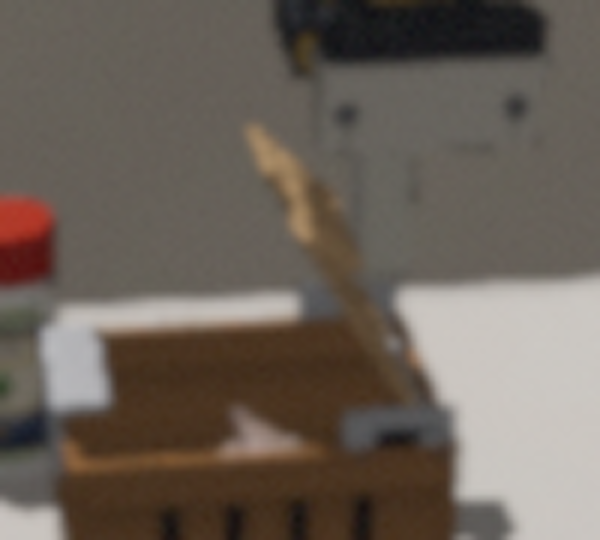

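Emit:
apply_moves([
  {"linear":[0.25,0,-0.15],"twist":[0,0,0],"jaw":-1},
  {"linear":[0.25,0,-0.2],"twist":[0,0,0],"jaw":-1},
  {"linear":[0.17,0,-0.2],"twist":[0,0,0],"jaw":-1},
  {"linear":[0.17,0,-0.21],"twist":[0,0,0],"jaw":-1},
  {"linear":[0.12,0,-0.25],"twist":[0,0,0],"jaw":-1},
  {"linear":[0.1,0,-0.25],"twist":[0,0,0],"jaw":-1},
  {"linear":[0.05,0,-0.15],"twist":[0,0,0],"jaw":-1},
  {"linear":[0,0,0],"twist":[0,0,0],"jaw":-1},
  {"linear":[0,0,0],"twist":[0,0,0],"jaw":-1},
  {"linear":[0,0,0],"twist":[0,0,0],"jaw":-1},
])

```text
t: 10.25
ee_pos: [532.6, -186.4, 71.8]
tool_rot: [0.009, -3.141, -0.0]
ft_force: [-0.8, 0.8, 1.0]
grip_width: 0.6
```

```bash
python3 -c "from h import *;look('e')"
```

```text
[ 532.7 -186.4   71.8] [-1.3  0.4  0.8] finger zmin 84.4 [522.1 543. ]
tongue_tip 0.72 [ 607.7 -187.    95.3]
rib 0.75 [ 556.3 -187.    92. ]
flap_hinge 0.94 [ 504.  -187.    79.7]
lip 0.76 [ 612.3 -187.    85.7]
```

View pics/e.png

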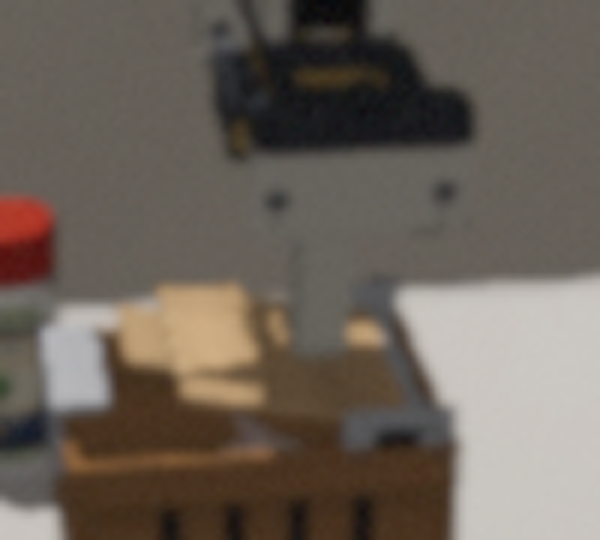

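Emit:
apply_moves([
  {"linear":[0.02,0,-0.1],"twist":[0,0,0],"jaw":-1},
  {"linear":[0.02,0,-0.1],"twist":[0,0,0],"jaw":-1},
  {"linear":[0,0,-0.1],"twist":[0,0,0],"jaw":-1},
  {"linear":[0,0,-0.05],"twist":[0,0,0],"jaw":-1},
  {"linear":[0,0,-0.05],"twist":[0,0,0],"jaw":-1},
  {"linear":[0,0,0],"twist":[0,0,0],"jaw":-1},
  {"linear":[0,0,0],"twist":[0,0,0],"jaw":-1},
  {"linear":[0,0,0],"twist":[0,0,0],"jaw":-1},
  {"linear":[0,0,0],"twist":[0,0,0],"jaw":-1},
  {"linear":[0,0,0],"twist":[0,0,0],"jaw":-1},
])

```text
t: 11.75
ee_pos: [533.9, -186.4, 64.1]
tool_rot: [-0.01, 3.141, -0.0]
ft_force: [-1.6, 1.7, 4.7]
grip_width: 0.4
```

```bash
python3 -c "from h import *;look('f')"
```

```text
[ 533.8 -186.4   64.1] [-1.9  1.2  5.3] finger zmin 80.1 [523.7 544.7]
tongue_tip 0.83 [ 607.3 -187.    74.4]
rib 0.92 [ 562.  -187.    85.2]
flap_hinge 0.92 [ 498.1 -187.    84.4]
lip 0.94 [ 610.6 -187.    78.4]
```

Emit:
apply_moves([
  {"linear":[0.1,0,0],"twist":[0,0,0],"jaw":-1},
  {"linear":[0.1,0,0],"twist":[0,0,0],"jaw":-1},
  {"linear":[0.1,0,0],"twist":[0,0,0],"jaw":-1},
  {"linear":[0.1,0,0],"twist":[0,0,0],"jaw":-1},
  {"linear":[0.1,0,0],"twist":[0,0,0],"jaw":-1},
  {"linear":[0.1,0,0],"twist":[0,0,0],"jaw":-1},
  {"linear":[0.1,0,0],"twist":[0,0,0],"jaw":-1},
  {"linear":[0.1,0,0],"twist":[0,0,0],"jaw":-1},
  {"linear":[0,0,0],"twist":[0,0,0],"jaw":-1},
  {"linear":[0,0,0],"twist":[0,0,0],"jaw":-1},
])

```text
t: 13.25
ee_pos: [549.5, -186.1, 64.0]
tool_rot: [0.01, -3.141, -0.001]
ft_force: [-2.7, 2.6, 7.1]
grip_width: 0.5
```

```bash
python3 -c "from h import *;look('g')"
```

```text
[ 549.5 -186.1   64.1] [-2.5  2.7  5.8] finger zmin 79.4 [539.3 560.5]
tongue_tip 0.85 [ 624.2 -187.    80.2]
rib 0.79 [ 574.5 -187.    80.7]
lip 0.69 [ 610.2 -187.    83.1]
```

View pics/g.png

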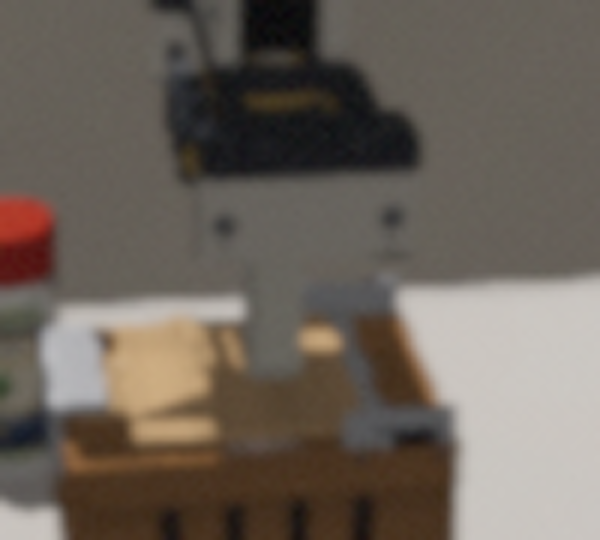

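Emit:
apply_moves([
  {"linear":[0.05,0,0],"twist":[0,0,0],"jaw":-1},
  {"linear":[0.05,0,0],"twist":[0,0,0],"jaw":-1},
  {"linear":[0,0,0],"twist":[0,0,0],"jaw":-1},
  {"linear":[0,0,0],"twist":[0,0,0],"jaw":-1},
  {"linear":[0,0,0],"twist":[0,0,0],"jaw":-1},
  {"linear":[0,0,0],"twist":[0,0,0],"jaw":-1},
  {"linear":[0,0,0],"twist":[0,0,0],"jaw":-1},
  {"linear":[0,0,0],"twist":[0,0,0],"jaw":-1},
  {"linear":[0,0,0],"twist":[0,0,0],"jaw":-1},
  {"linear":[0,0,0],"twist":[0,0,0],"jaw":-1},
])

```text
t: 14.75
ee_pos: [550.7, -186.3, 63.9]
tool_rot: [0.01, -3.139, -0.0]
ft_force: [-7.4, 1.8, 9.4]
grip_width: 0.1
```

```bash
python3 - <<'E'
from h import *
look('h')
p=grab_frame("side");c=cloud(p)
# panel/rib surfaces left (+y) of the finger
m=(abs(c[...,1]+162)<5)&(c[...,0]>485)&(c[...,0]<640)&(c[...,2]>55)&(c[...,2]<110)
s=c[m];o=np.argsort(s[:,0]);print(s[o][:,[0,2]].round(0).astype(int).tolist())
E
```

```text
[ 550.7 -186.4   63.9] [-7.4  1.4  9.8] finger zmin 79.3 [539.9 561.4]
tongue_tip 0.91 [ 624.6 -187.    81.7]
rib 0.59 [ 580.  -187.    86.3]
flap_hinge 0.58 [ 512.2 -187.    84. ]
lip 0.75 [ 611.2 -187.    78.4]
[[494, 75], [515, 83], [516, 81], [518, 84], [518, 83], [519, 83], [520, 81], [521, 81], [522, 81], [523, 81], [523, 80], [525, 82], [525, 81], [526, 81], [528, 82], [528, 81], [529, 82], [530, 82], [531, 82], [532, 81], [532, 80], [534, 83], [536, 80], [537, 81], [538, 82], [538, 82], [538, 80], [540, 82], [540, 80], [541, 81], [542, 82], [543, 81], [544, 83], [545, 83], [546, 83], [547, 81], [547, 82], [549, 81], [550, 82], [551, 82], [552, 82], [553, 82], [554, 81], [554, 80], [555, 81], [556, 81], [557, 81], [558, 82], [558, 80], [560, 81], [562, 81], [565, 82], [565, 81], [567, 82], [567, 81], [569, 82], [569, 81], [571, 81], [573, 83], [573, 81], [573, 81], [575, 90], [577, 91], [578, 91], [579, 91], [580, 90], [581, 90], [582, 91], [582, 90], [583, 90], [584, 89], [586, 89], [586, 90], [587, 80], [588, 89], [588, 89], [589, 80], [590, 88], [590, 87], [591, 87], [591, 82], [592, 88], [592, 86], [593, 87], [594, 86], [595, 86], [595, 85], [597, 86], [597, 85], [597, 88], [599, 85], [599, 85], [601, 84], [601, 83], [601, 83], [603, 85], [605, 84], [605, 79], [605, 83], [608, 77], [608, 81], [610, 82], [610, 80], [610, 78], [612, 87], [612, 79], [614, 80], [614, 90], [614, 79], [616, 91], [616, 88], [616, 78], [616, 89], [618, 92], [618, 89], [619, 78], [619, 89], [619, 85], [620, 89], [620, 88], [621, 79], [623, 89], [623, 89], [625, 89], [625, 89], [625, 75], [625, 76], [627, 88], [627, 77], [627, 76], [629, 90], [629, 89], [629, 89], [631, 90], [631, 88], [632, 73], [632, 71], [632, 66], [632, 63]]
```

The rib face is at x≈574.5 and the lip edge at ≈612, so the rod is about 15.5 mm forward, near its stop, and the flap is flat. I'll lift straight off.

Emit:
apply_moves([
  {"linear":[0,0,0.1],"twist":[0,0,0],"jaw":-1},
  {"linear":[0,0,0.2],"twist":[0,0,0],"jaw":-1},
  {"linear":[0,0,0.5],"twist":[0,0,0],"jaw":-1},
  {"linear":[0,0,1],"twist":[0,0,0],"jaw":-1},
  {"linear":[0,0,1],"twist":[0,0,0],"jaw":-1},
  {"linear":[0,0,1],"twist":[0,0,0],"jaw":-1},
  {"linear":[0,0,1],"twist":[0,0,0],"jaw":-1},
  {"linear":[0,0,1],"twist":[0,0,0],"jaw":-1},
  {"linear":[0,0,0],"twist":[0,0,0],"jaw":-1},
  {"linear":[0,0,0],"twist":[0,0,0],"jaw":-1},
])

```text
t: 16.3
ee_pos: [551.4, -186.3, 179.2]
tool_rot: [0.01, -3.141, -0.001]
ft_force: [0.3, -0.2, 0.4]
grip_width: 0.8
```

```bash
python3 - <<'E'
from h import *
look('i')
p=grab_frame("side");c=cloud(p)
m=(abs(c[...,1]+187)<12)&(c[...,0]>485)&(c[...,0]<640)&(c[...,2]>60)&(c[...,2]<110)
s=c[m]
for x in range(505,640,5):
    t=s[abs(s[:,0]-x)<2.5]
    if len(t):print(x,np.median(t[:,2]).round(1),end="; ")
print(tip_of(p,"keeper")[:1],tip_of(p,"spice_jar")[:1])
E
```

```text
[ 551.1 -186.2  178.7] [-0.5  0.7 -0.4] finger zmin 197.0 [543.8 560.3]
tongue_tip 0.87 [ 632.6 -187.    75. ]
rib 0.77 [ 571.2 -187.    83.8]
flap_hinge 0.83 [ 515.  -187.    79.4]
lip 0.7 [ 612.1 -187.    86.5]
515 82.6; 520 82.2; 525 81.5; 530 81.9; 535 82.0; 540 82.3; 545 82.2; 550 82.5; 555 82.7; 560 82.9; 565 83.3; 570 83.8; 575 92.9; 580 93.7; 585 91.5; 590 90.5; 595 89.2; 600 88.2; 605 86.4; 610 85.4; 615 89.4; 620 88.8; 625 89.8; 630 89.8; 635 74.6; [{'point': [280.0, 222.2], 'confidence': 0.56}] [{'point': [243.2, 206.9], 'confidence': 0.94}]
```

View pics/i.png

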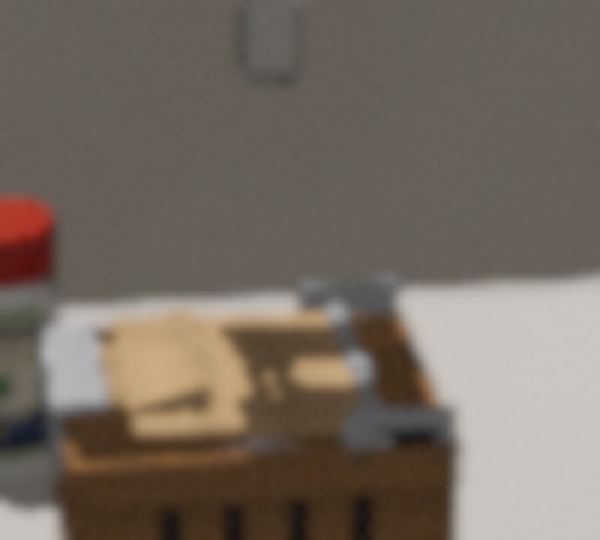

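```bash
python3 -c "from plant import *;print(hand_in())"
```

```text
the job is handed in; nothing more can be done
None
```

The garlic keeper is shut: I folded the flap down with closed fingertips, slid it under the steel lip and lifted straight off. I handed it in at about 16.5 s; no verdict is reported.

**Last checks after letting go:**
- **Slide:** the rib face sits about 38 mm from the lip edge, against 53 mm with the rod fully back. That puts the rod about 15 mm forward and the tongue about 9 mm under the lip.
- **Flap:** the lip alone holds it, tilted about 0.04 rad (limit 0.09).
- **Keeper and jar:** the keeper's detected point moved by less than a pixel in the side view, and the jar's by about 2.5 pixels, which I took as detection noise. The robot touches nothing.

**What disagreed or was not confirmed:**
- **Reported height:** the gripper really stood about 34 mm higher than its reported position says. I worked from the camera height, and contact with the panel confirmed it.
- **Push on the rib:** most of the slide came from friction under the pressing fingertip. The force along x rose to 7.4 N at the end of the last push. That force could mean the forward stop or contact with the rib, although the depth data still showed a gap of over 10 mm between finger and rib.
- **Not measured at the end:** the tape roll was never approached, and I did not check it again. The garlic was last seen in the box while the flap was going down.

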